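Move a row of vials from the block heater to the cooling rack in the same order

ROBOT

A 6-joint arm with a two-finger parallel gripper is mounted at the origin on the work surface. World frame = base frame: x ahead of the robot, y to its left, z up, the work surface at z = 0. Lengths are in m, angles in rad, forces in N, time in s.
With the tool pointing down it reaches from about 0.3 to 0.75 m from the base axis. Payload 8.5 kg.
Tool frame: the origin (TCP) lies at the very end of the fingers, on their centre line; the grasp point (between the pads) lies 19 mm behind it (arm.grip_depth is the distance from the TCP to the grasp point, in m); x points along the fingers, y is the direction in which the jaws open and shut, and the axes are right-handed (so a half turn about x gives the same grasp; the last joint's range is limited). The gripper opens to 85 mm and grips with 20 to 120 N. Pads are 22 mm wide; open, the fingers measure 114 mm over their backs; the gripper's body (76 mm by 85 mm) begins 54 mm behind the grasp point. The pads swing forward as they close: fully open they stand 13 mm farther back than shut.
Start: joints at [-1.513, 0.381, 1.297, -0, 1.464, -0.215], TCP at [0.148, -0.53, 0.231] pointing down, gripper open.
Joint ranges: [-3.11, 3.11], [-0.89, 2.33], [0.22, 2.48], [-1.42, 4.56], [0.17, 2.85], [-2.88, 2.88]. Speed limits (rad/s): [2.39, 2.39, 3.14, 3.14, 3.14, 3.14].

INTERFACE

Orientations are given as a unit quaternion [x, y, z, w].
In Python, from cell import arm, cams, finish_job gives the robot as it stands.
- The arm moves only by the tool carry_out, never from a script. Its argument "steps" is a list of rows, each a list of 5 numbers: the opening, from -1 (shut) to 1 (fully open), then the shift along the world's x, y, z in cm, then the turn about the world's z in units of 6 degrees (1.0 is 6 degrees). A call has 1 to 10 rows; each row shifts and turns the commanded pose from where the row before left it; what a row does not reach is not made up. A row lasts 1/8 s, in which the tool goes at most 62.5 mm and 10.7 degrees, less where a joint would pass 70% of its speed; a pose out of reach is approached as far as the arm can. A call with a gripper value outside its range is refused whole. The fingers move at their own pace and stop on an object; "newtons" is the grip in N (left out, the last holds). Time passes only in rows, so rows that do not move let the fingers close. It gives the time, the measured TCP pose, the force and the opening at its end, in the units of the state.
- arm.state(): the state, without advancing time (a new reading comes with each control period).
- cams.get_image(name): name is "side" or "top"; returns a dict with "img" (420x560x3 uint8, red, green, blue), "depth" (420x560 float32, m along the optical axis (not along the pixel's ray), 0 where there is no reading), "K" (3x3 intrinsics, pixels), "R" (3x3) and "t" (3): a world point X has camera coordinates R X + t. Camera axes: x right, y down, z forward; pixel columns grow to the right and rows downward; lengths in m; the calibration is good to about 2 mm. A picture is of the moment at which its call begins.
- finish_job(): hands the job in, once; it reports no verdict.
The state is a dict: "t": time; "qpos": joint angles; "joint_velocities": joint speeds; "joint_torque": joint torques, N m; "position": TCP position; "eef_rot": TCP orientation; "force": force on the tool from outside, world axes, zero at the start; "ft_torque": the same for the moment, N m; "finger_gap": finger opening in m.
Only numpy, scipy, OpenCV 4.12 (cv2) and the standard library are available. Lean on these libraries where they do the work, as an engineer would, in place of code of your own. Each camera call takes 0.05 s, during which the arm holds its last target.

TASK

The four vials in the block heater are done: move them to the pockets of the white cooling rack, one vial to a pocket, in the same order as they stand in the heater, so that the vial at the left end of the heater (seen from the robot) ends at the left end of the rack and so on along the row. They are glass and carry no labels, so set each one down gently, standing upright on the floor of its pocket, without dropping or knocking over any, and leave the bottle, the crimper and the jar where they are.

Things in the scene. Friction and masses are not known exactly. Their poses are not given: they have to be found in the camera images.
- vial_40ml: Tallest vial: clear glass, 28 mm across and 95 mm tall over its white screw cap (25 mm across, 12 mm tall). About 55 g. Loose; at the start it stands upright in its heater block, 55 mm of it above the block's top. Origin: centre of its underside; z up along its axis.
- vial_20ml: Clear glass vial, 23 mm across and 76 mm tall over its bare aluminium crimp cap (21 mm across, 8 mm tall). About 35 g. Loose; at the start it stands upright in its heater block, 41 mm of it above the block's top. Origin: centre of its underside; z up along its axis.
- vial_10ml: Shortest vial: clear glass, 23 mm across and only 46 mm tall over its bare aluminium crimp cap (21 mm across, 8 mm tall). About 24 g. Loose; at the start it stands upright in its heater block, 32 mm of it above the block's top. Origin: centre of its underside; z up along its axis.
- vial_8ml: Slimmest vial: clear glass, 17 mm across and 61 mm tall over its white screw cap (16 mm across, 10 mm tall). About 18 g. Loose; at the start it stands upright in its heater block, 35 mm of it above the block's top. Origin: centre of its underside; z up along its axis.
- block_40ml: Fixed dark anodised block of the heater, 76 mm (x) by 60 mm (y) by 50 mm tall, with one round well in the middle of its top, bored 31 mm wide and 40 mm deep: the 40 ml vial starts in it. Origin: centre of its underside (36 mm above the table), straight below the well; z up, the row of blocks runs along y. It stays where it is, in any of the four places of the row.
- block_20ml: Fixed dark anodised block of the heater, 76 mm (x) by 60 mm (y) by 50 mm tall, with one round well in the middle of its top, bored 26 mm wide and 35 mm deep: the 20 ml vial starts in it. Origin: centre of its underside (36 mm above the table), straight below the well; z up, the row of blocks runs along y. It stays where it is, in any of the four places of the row.
- block_10ml: Fixed dark anodised block of the heater, 76 mm (x) by 60 mm (y) by 50 mm tall, with one round well in the middle of its top, bored 26 mm wide and 14 mm deep: the 10 ml vial starts in it. Origin: centre of its underside (36 mm above the table), straight below the well; z up, the row of blocks runs along y. It stays where it is, in any of the four places of the row.
- block_8ml: Fixed dark anodised block of the heater, 76 mm (x) by 60 mm (y) by 50 mm tall, with one round well in the middle of its top, bored 20 mm wide and 26 mm deep: the 8 ml vial starts in it. Origin: centre of its underside (36 mm above the table), straight below the well; z up, the row of blocks runs along y. It stays where it is, in any of the four places of the row.
- heater: Fixed white dry-block heater, blue panel on its robot side. Its four blocks stand in one row at y = +93, +31, -31, -93 mm in its frame (left to right as the robot sees it), x = 0; block tops 86 mm, housing top 80 mm above the table. Housing 292 mm along y, x = -148 to +52 mm. Origin: on the table under the middle of the row; z up, x away from the robot, y left (turned at most 0.35 rad).
- cooling_rack: Fixed low white rack, 76 (x) by 286 (y) by 22 mm tall. One row of four round pockets 42 mm across at y = +93, +31, -31, -93 mm in its frame (left to right as the robot sees it), x = 0; pocket floors 4 mm, rim 22 mm above the table. Origin: on the table under the middle of the row; z up, x away from the robot, y left (turned at most 0.35 rad). It stands beside the heater, left or right.
- solvent_bottle: Bystander: amber glass bottle, 68 mm across, 125 mm tall, standing loose beyond the work. Origin: centre of its underside.
- crimper: Bystander: hand crimper (steel head, two black handles), about 170 mm long, 65 mm wide, 26 mm tall, lying loose beyond the work, to the left. Origin: under its head's rear edge, handles towards its -x.
- cap_jar: Bystander: closed white jar, 72 mm across, 75 mm tall, standing loose beyond the work, to the right. Origin: centre of its underside.
Mind the look-alikes: they are no part of the job. Leave any blue or purple look-alike of the vial_8ml alone.

How it is judged:
By the outcome, as a careful person would: the job done as asked, in the order asked, and still so for the second after the job is handed in, with the robot touching nothing.
It also fails if it takes over 99 s, if anything falls off the work surface, if the arm or the gripper's body presses on something with over 40 N, if the wrist force passes 120 N, or if a joint passes its speed limit or range.

## Working session

There is one attempt and no reset: what is moved stays moved. The work goes in short steps, Python scripts to look and compute and a tool call to move; the robot and the scene stay as the last step left them, time stands still between calls to the robot, and variables do not carry over. Pictures are saved under pics/ and viewed, and the job is handed in when it is done.

Besides the shell and the picture viewer there is one more tool, called after "Call:" as name(argument=value, ...) on one line, values as JSON. carry_out: Moves the arm, as the interface text tells. Its arguments: {"type":"object","properties":{"steps":{"type":"array","items":{"type":"array","items":{"type":"number"}}},"newtons":{"type":"number"}},"required":["steps"]}

```bash
ls; mkdir -p pics; python3 - <<'E'
from cell import arm,cams
import cv2,numpy as np
print(arm.state())
for n in ["top","side"]:
    d=cams.get_image(n); cv2.imwrite(f"pics/{n}0.png",d["img"][:,:,::-1]); np.savez(f"{n}0.npz",**d)
    print(n,d["K"],d["R"],d["t"],-d["R"].T@d["t"])
E
```

```text
pics
{'t': 0.0, 'qpos': array([-1.51327390e+00,  3.81213510e-01,  1.29826843e+00, -5.66691380e-05,
        1.46358187e+00, -2.15314275e-01]), 'joint_velocities': array([-1.42889642e-03, -6.56963377e-04, -7.96031926e-05, -1.46607109e-03,
        7.32514046e-05, -1.67038699e-05]), 'joint_torque': array([ 1.55615751e-03, -4.48456621e+01, -2.31274062e+01, -3.94695076e-05,
        4.79227980e-03, -6.76515057e-06]), 'position': array([ 0.14816399, -0.52936271,  0.23069978]), 'eef_rot': array([ 0.70055802,  0.09668562, -0.70051574,  0.09564545]), 'force': array([-0.31552294,  0.18965497, -0.9306866 ]), 'ft_torque': array([-0.03744999,  0.07131693,  0.05012026]), 'finger_gap': 0.08542159489432342}
top [[430.9243518    0.         277.3154792 ]
 [  0.         430.9243518  205.87176904]
 [  0.           0.           1.        ]] [[ 1.36431295e-02 -9.99906922e-01  1.12933261e-04]
 [-9.78800162e-01 -1.33782239e-02 -2.04380199e-01]
 [ 2.04362687e-01  2.67784643e-03 -9.78891578e-01]] [-0.03389202  0.62457583  0.95116114] [ 0.41741547 -0.02808021  1.05873839]
side [[434.83344377   0.         277.96006771]
 [  0.         434.83344377 210.05651761]
 [  0.           0.           1.        ]] [[ 0.98837102 -0.15134349 -0.01476037]
 [-0.10656768 -0.62015585 -0.77720657]
 [ 0.10847143  0.76974143 -0.6290724 ]] [-0.62831792  0.13588783  0.76968924] [ 0.55200319 -0.60328189  0.58052896]
```

View pics/top0.png

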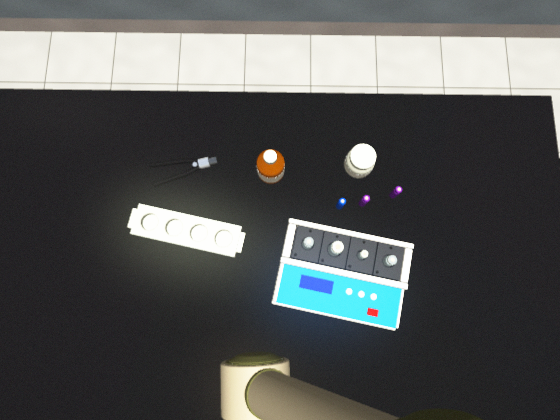

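View pics/side0.png

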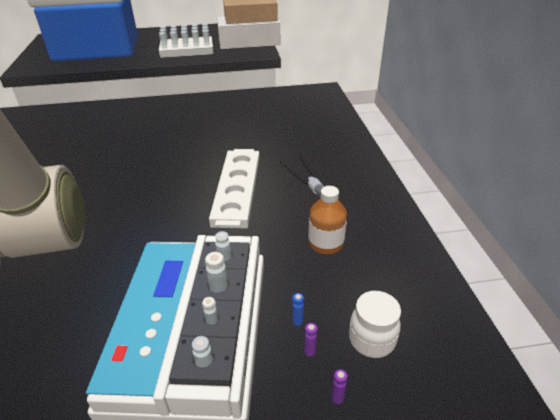

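```bash
cat > h.py <<'E'
import numpy as np,cv2
def ray(d,u,v,z):
    r=d["R"].T@np.linalg.inv(d["K"])@np.array([u,v,1.]); c=-d["R"].T@d["t"]
    return c+r*(z-c[2])/r[2]
def dep(d):
    H,W=d["depth"].shape; v,u=np.mgrid[:H,:W]; z=d["depth"]
    P=np.stack([u,v,np.ones_like(u)],-1)@np.linalg.inv(d["K"]).T*z[...,None]
    X=(P-d["t"])@d["R"]; X[z==0]=np.nan
    return X
def proj(d,X):
    p=d["K"]@(d["R"]@np.asarray(X,float)+d["t"]); return p[:2]/p[2]
def two(d1,p1,d2,p2):
    P=[d["K"]@np.c_[d["R"],d["t"]] for d in (d1,d2)]
    X=cv2.triangulatePoints(P[0],P[1],np.array(p1,float).reshape(2,1),np.array(p2,float).reshape(2,1)); return (X[:3]/X[3]).ravel()
E
python3 - <<'E'
from h import *
d=dict(np.load("top0.npz")); s=dict(np.load("side0.npz"))
cv2.imwrite("pics/t_h.png",cv2.resize(d["img"][210:340,265:425,::-1],None,fx=5,fy=4.5,interpolation=cv2.INTER_CUBIC)[:600])
cv2.imwrite("pics/t_h.png",cv2.resize(d["img"][215:290,280:420,::-1],None,fx=5.7,fy=5.7,interpolation=cv2.INTER_CUBIC)[:600,:800])
cv2.imwrite("pics/t_r.png",cv2.resize(d["img"][195:265,120:255,::-1],None,fx=5.9,fy=5.9,interpolation=cv2.INTER_CUBIC)[:600,:800])
cv2.imwrite("pics/s_h.png",cv2.resize(s["img"][225:385,180:280,::-1],None,fx=3.7,fy=3.7,interpolation=cv2.INTER_CUBIC))
X=dep(d)
for u,v in [(308,242),(337,247),(364,254),(391,260),(345,212),(300,255),(150,222),(175,228),(199,233),(224,238)]:
    print(u,v,X[v,u].round(4))
E
```

```text
308 242 [ 0.5328 -0.0933  0.1265]
337 247 [ 0.5208 -0.1537  0.1438]
364 254 [ 0.509  -0.2154  0.1201]
391 260 [ 0.4971 -0.2744  0.1172]
345 212 [ 0.6246 -0.1944  0.0024]
300 255 [ 0.5082 -0.0781  0.0856]
150 222 [0.5919 0.2891 0.0072]
175 228 [0.5777 0.2263 0.0076]
199 233 [0.5667 0.1673 0.0032]
224 238 [0.5547 0.1047 0.0062]
```

View pics/t_h.png

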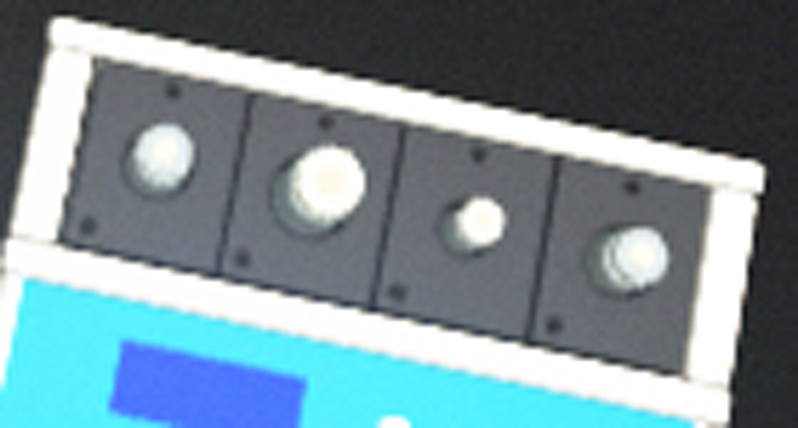

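View pics/t_r.png

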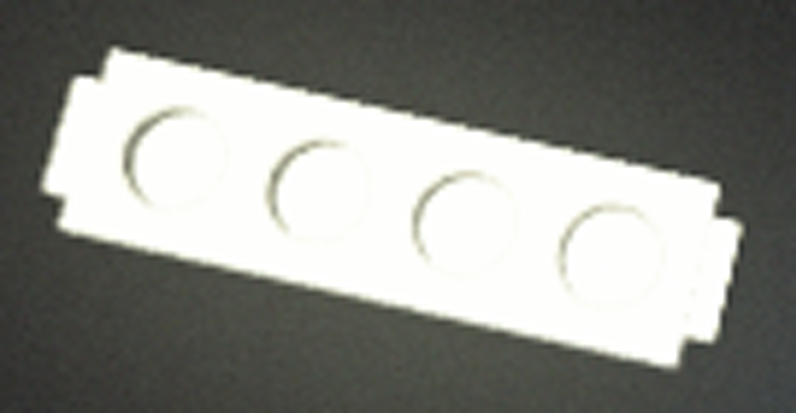

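View pics/s_h.png

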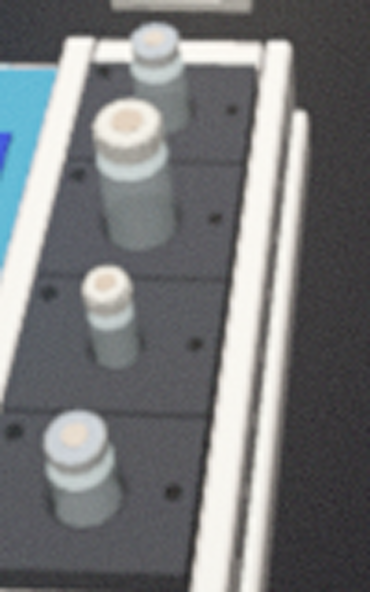

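```bash
cat > meas.py <<'E'
from h import *
from scipy.spatial.transform import Rotation as Rn
d=dict(np.load("top0.npz")); s=dict(np.load("side0.npz"))
X=dep(d)
# cap tops in top view: depth above expected cap height-6mm near seed
names=[("20",308,242,.127),("40",337,247,.141),("8",364,254,.121),("10",391,260,.118)]
C=[]
for n,u,v,h in names:
    m=(abs(X[...,2]-h)<.006); m[:v-14]=0;m[v+15:]=0;m[:,:u-14]=0;m[:,u+15:]=0
    lab=cv2.connectedComponents(m.astype(np.uint8))[1]; k=lab[v,u]
    ys,xs=np.where(lab==k) if k else np.where(m)
    (cx,cy),r=cv2.minEnclosingCircle(np.c_[xs,ys].astype(np.float32))
    p=ray(d,xs.mean(),ys.mean(),h); q=ray(d,cx,cy,h); C.append(p)
    print(n,len(xs),"centroid",p.round(4),"circle",q.round(4),"r mm",1e3*r*(1.059-h)/431, np.nanmedian(X[ys,xs],0).round(4))
# blocks
hsv=cv2.cvtColor(d["img"],cv2.COLOR_RGB2HSV)
m=(abs(X[...,2]-.086)<.005)&(hsv[...,2]<140)&(hsv[...,1]<110)
m[:215]=0; m[:, :280]=0
m=cv2.morphologyEx(m.astype(np.uint8),cv2.MORPH_CLOSE,np.ones((15,15)))
m=cv2.morphologyEx(m,cv2.MORPH_OPEN,np.ones((5,5)))
c=max(cv2.findContours(m,0,1)[0],key=cv2.contourArea)
P=np.array([ray(d,*p[0],.086)[:2] for p in c])
r=cv2.minAreaRect((P*1000).astype(np.float32)); print("blocks",r,"expect 246x76")
# rack
g=d["img"].min(2)
m=(g>150).astype(np.uint8); m[:, :120]=0;m[:,255:]=0;m[:195]=0;m[270:]=0
m=cv2.morphologyEx(m,cv2.MORPH_CLOSE,np.ones((5,5)))
c=max(cv2.findContours(m,0,1)[0],key=cv2.contourArea)
P=np.array([ray(d,*p[0],.022)[:2] for p in c])
r=cv2.minAreaRect((P*1000).astype(np.float32)); print("rack",r,"expect 286x76")
# pocket floors by depth
m=((X[...,2]<.014)&(m>0)); m=cv2.morphologyEx(m.astype(np.uint8),cv2.MORPH_OPEN,np.ones((3,3)))
n,lab,st,ce=cv2.connectedComponentsWithStats(m)
for i in range(1,n):
    if st[i,4]>60: print("pocket",st[i],ce[i],ray(d,*ce[i],.013).round(4))
# seeds from rim circles in crop
for a,b in [(175,160),(320,190),(465,225),(612,256)]:
    print("rim",ray(d,a/5.9+120-.4,b/5.9+195-.4,.022).round(4))
E
python3 meas.py
python3 - <<'E'
from scipy.spatial.transform import Rotation as R
print(R.from_quat([ 0.70055802,  0.09668562, -0.70051574,  0.09564545]).as_matrix().round(3))
E
```

```text
20 70 centroid [ 0.5351 -0.0945  0.127 ] circle [ 0.5351 -0.0944  0.127 ] r mm 10.043374099200397 [ 0.5349 -0.0952  0.1272]
40 112 centroid [ 0.523  -0.1551  0.141 ] circle [ 0.5231 -0.1548  0.141 ] r mm 13.078060776340989 [ 0.5231 -0.1552  0.1411]
8 45 centroid [ 0.5111 -0.2156  0.121 ] circle [ 0.5111 -0.216   0.121 ] r mm 8.371570954466641 [ 0.5111 -0.2152  0.1212]
10 72 centroid [ 0.4992 -0.2761  0.118 ] circle [ 0.4991 -0.2757  0.118 ] r mm 10.442612990978976 [ 0.4993 -0.2756  0.1181]
blocks ((516.23681640625, -185.4974365234375), (245.84548950195312, 74.56800842285156), 78.7287368774414) expect 246x76
rack ((571.8050537109375, 196.32028198242188), (285.7640380859375, 78.21343231201172), 78.15665435791016) expect 286x76
pocket [142 214  16  16 207] [149.52657005 221.28502415] [0.5927 0.2887 0.013 ]
pocket [166 219  17  16 210] [174.0047619  226.61904762] [0.5803 0.2276 0.013 ]
pocket [191 224  16  17 209] [198.3062201 232.215311 ] [0.5672 0.1673 0.013 ]
pocket [215 230  17  16 215] [223.10232558 237.60465116] [0.5548 0.106  0.013 ]
rim [0.5901 0.2865 0.022 ]
rim [0.5784 0.2258 0.022 ]
rim [0.5647 0.1653 0.022 ]
rim [0.5527 0.1043 0.022 ]
[[-0.     0.269 -0.963]
 [ 0.001 -0.963 -0.269]
 [-1.    -0.001 -0.   ]]
```

Call:
carry_out(steps=[[0.3,3.9,2.8,0,1.2],[0.3,3.9,2.8,0,1.2],[0.3,3.9,2.8,0,1.2],[0.3,3.9,2.8,0,1.2],[0.3,3.9,2.8,0,1.2],[0.3,3.9,2.8,0,1.2],[0.3,3.9,2.8,0,1.2],[0.3,3.9,2.8,0,1.2],[0.3,3.9,2.9,0,0.9],[0.3,0,0,0,0]], newtons=25)

```text
t: 1.35
position: [0.5009, -0.2745, 0.2307]
eef_rot: [0.546, 0.45, -0.546, 0.449]
force: [-0.4, 0.5, 0.9]
finger_gap: 0.0553
```

Call:
carry_out(steps=[[0.3,-0.17,-0.16,-3,0],[0.3,0,0,-3,0],[0.3,0,0,-1.8,0],[0.3,0,0,0,0],[0.3,0,0,0,0]])

```text
t: 1.98
position: [0.4975, -0.2788, 0.1542]
eef_rot: [0.547, 0.447, -0.547, 0.448]
force: [-0.0, -0.3, 0.8]
finger_gap: 0.0557
```

```bash
cat > look.py <<'E'
import sys
from h import *
from cell import arm,cams
from scipy.spatial.transform import Rotation as Rn
name,cam,u0,v0,u1,v1=sys.argv[1],sys.argv[2],*map(int,sys.argv[3:7])
d=cams.get_image(cam); np.savez(f"{name}.npz",**d)
f=min(800/(u1-u0),600/(v1-v0))
cv2.imwrite(f"pics/{name}.png",cv2.resize(d["img"][v0:v1,u0:u1,::-1],None,fx=f,fy=f,interpolation=cv2.INTER_CUBIC)[:600,:800])
st=arm.state(); M=Rn.from_quat(st["eef_rot"]).as_matrix()
print("scale",f,"t",st["t"],"pos",st["position"].round(4),"jaw deg",np.degrees(np.arctan2(M[1,1],M[0,1])).round(2),"tilt",M[:,0].round(3),"gap",st["finger_gap"],"F",st["force"].round(2),"q6",st["qpos"].round(2))
E
python3 look.py a1 side 150 250 310 400
```

```text
scale 4.0 t 2.025 pos [ 0.4976 -0.2788  0.1543] jaw deg -11.4 tilt [ 0.001 -0.001 -1.   ] gap 0.055386787853017344 F [ 0.72 -0.24  0.32] q6 [-0.72  0.48  1.37 -0.    1.29 -0.52]
```

View pics/a1.png

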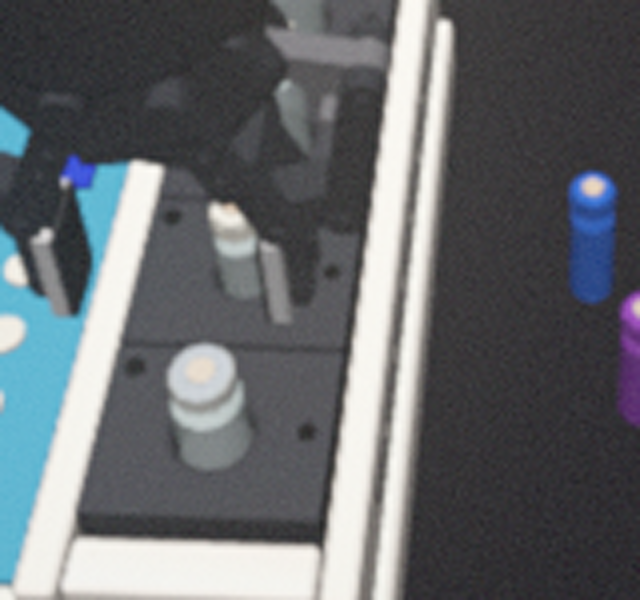

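Call:
carry_out(steps=[[0.3,0.16,0.27,0,0],[0.3,0,0,-2.5,0],[0.3,0,0,-2,0],[0.3,0,0,-1.0,0],[0.3,0,0,0,0],[0.3,0,0,0,0],[0.3,0,0,0,0]])

```text
t: 2.9
position: [0.4994, -0.2757, 0.099]
eef_rot: [0.547, 0.448, -0.547, 0.449]
force: [-0.1, -0.2, -0.5]
finger_gap: 0.0553
```

```bash
python3 look.py a2 side 150 250 310 400;python3 look.py a2t top 340 215 440 290
```

```text
scale 4.0 t 2.95 pos [ 0.4993 -0.2757  0.0989] jaw deg -11.37 tilt [ 0.001 -0.001 -1.   ] gap 0.05553213847526557 F [0.47 0.42 0.29] q6 [-0.71  0.54  1.44  0.    1.16 -0.51]
scale 8.0 t 3.0 pos [ 0.4992 -0.2757  0.0988] jaw deg -11.37 tilt [ 0.001 -0.001 -1.   ] gap 0.055871952694130846 F [-0.12 -0.27 -0.5 ] q6 [-0.71  0.54  1.44 -0.    1.16 -0.51]
```

View pics/a2.png

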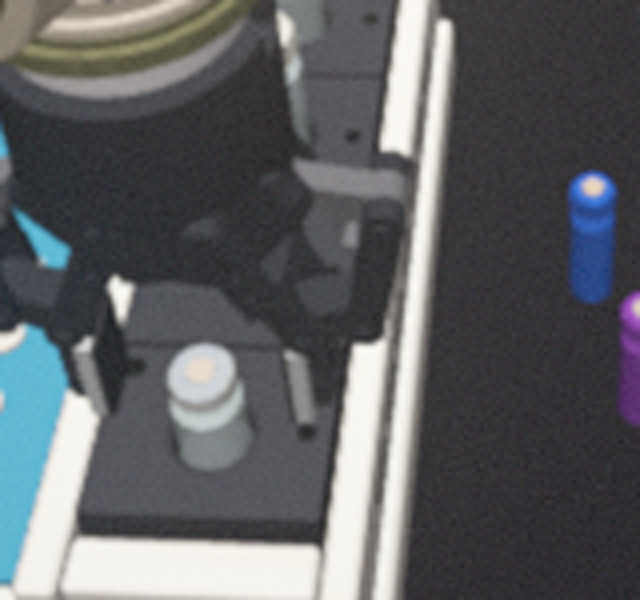

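Call:
carry_out(steps=[[0.3,0,-0.05,-0.5,0],[0.3,0,0,0,0],[0.3,0,0,0,0],[-1,0,0,0,0],[-1,0,0,0,0],[-1,0,0,0,0],[-1,0,0,0,0],[-1,0,0,0,0],[-1,0,0,0,0],[-1,0,0,0,0]], newtons=25)

```text
t: 4.25
position: [0.4991, -0.2761, 0.0934]
eef_rot: [0.547, 0.448, -0.547, 0.448]
force: [-0.5, 0.3, 4.0]
finger_gap: 0.0214
```

```bash
python3 look.py a3 side 150 250 310 400
```

```text
scale 4.0 t 4.3 pos [ 0.4991 -0.2761  0.0935] jaw deg -11.37 tilt [ 0. -0. -1.] gap 0.021842188900164934 F [-0.57  0.23  2.43] q6 [-0.71  0.55  1.44 -0.    1.15 -0.51]
```

View pics/a3.png

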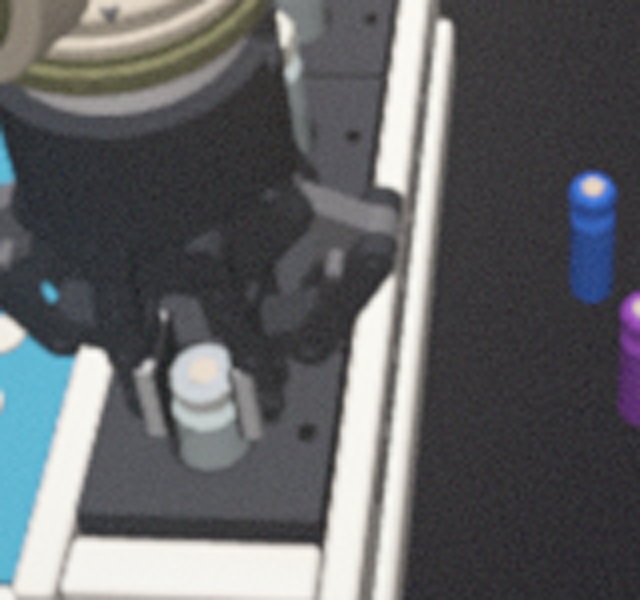

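Call:
carry_out(steps=[[-1,0,0,0.5,0],[-1,0,0,0.5,0],[-1,0,0,1,0],[-1,0,0,1.5,0],[-1,0,0,1.5,0],[-1,0,0,0,0],[-1,0,0,0,0]])

```text
t: 5.18
position: [0.4989, -0.2759, 0.1431]
eef_rot: [-0.547, -0.448, 0.547, -0.448]
force: [0.4, 0.1, -0.9]
finger_gap: 0.0219
```

```bash
python3 look.py a4 side 150 220 310 370
```

```text
scale 4.0 t 5.225 pos [ 0.4988 -0.2759  0.1429] jaw deg -11.37 tilt [-0.001  0.001 -1.   ] gap 0.021274935661156662 F [-0.22 -0.31 -0.46] q6 [-0.71  0.49  1.38 -0.    1.27 -0.51]
```

View pics/a4.png

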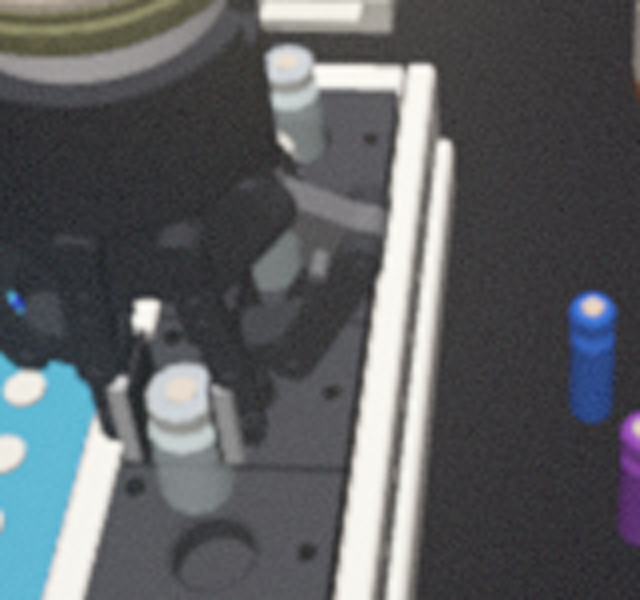

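```bash
python3 - <<'E'
from h import *
d=dict(np.load("a4.npz"))
print(ray(d,182/4+150,388/4+220,.168))
X=dep(d); print(X[317,195],X[331,197])
for z in (.168,.1222): print((proj(d,[.4988,-.2759,z])-[150,220])*4)
E
```

```text
[ 0.49892754 -0.2773045   0.168     ]
[ 0.49813053 -0.27585862  0.16629042] [ 0.49880974 -0.287009    0.15448965]
[181.53150483 384.1484248 ]
[201.53434729 477.12296571]
```

```bash
python3 - <<'E'
from h import *
d=dict(np.load("a4.npz"));im=d["img"][280:360,180:225,::-1].copy()
f=7
im=cv2.resize(im,None,fx=f,fy=f,interpolation=cv2.INTER_CUBIC)
o=[180,280]
for z,r,c in ((.1675,.0105,(0,0,255)),(.1595,.0105,(0,255,255)),(.1217,.0115,(0,255,0))):
    pts=[(proj(d,[.4988+r*np.cos(a),-.2759+r*np.sin(a),z])-o+.5)*f for a in np.linspace(0,6.3,40)]
    cv2.polylines(im,[np.int32(pts)],True,c,1)
cv2.imwrite("pics/a4c.png",im)
E
```

```text
(no output)
```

View pics/a4c.png

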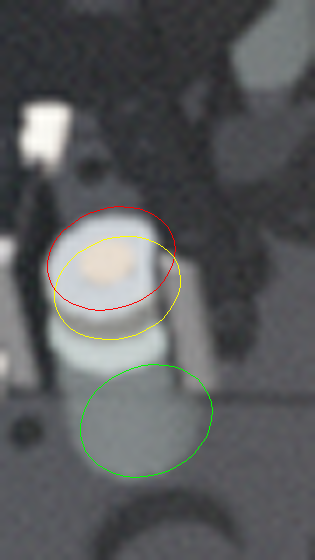

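Call:
carry_out(steps=[[-1,0,0,2.5,0],[-1,0,0,3,0],[-1,0.3,2.15,0.5,0],[-1,0.6,4,0,0],[-1,0.7,5,0,0],[-1,0.7,5,0,0],[-1,0.7,5,0,0],[-1,0.7,5,0,0],[-1,0.7,5,0,0],[-1,0.6,4,0,0]])

```text
t: 6.48
position: [0.548, 0.0785, 0.202]
eef_rot: [-0.546, -0.449, 0.547, -0.448]
force: [-0.6, -0.9, -0.0]
finger_gap: 0.0216
```

Call:
carry_out(steps=[[-1,0.4,3,0,0],[-1,0,0,-2,0],[-1,0,0,-4,0],[-1,0,0,-4,0],[-1,0,0,-2,0],[-1,0,0,0,0],[-1,0,0,0,0]])

```text
t: 7.35
position: [0.5531, 0.1059, 0.0838]
eef_rot: [0.547, 0.448, -0.547, 0.448]
force: [-0.0, -0.9, 0.5]
finger_gap: 0.0214
```

```bash
python3 look.py b1 side 150 120 310 270;python3 look.py b1t top 120 190 280 300
```

```text
scale 4.0 t 7.4 pos [0.5532 0.1058 0.0841] jaw deg -11.35 tilt [ 0.001 -0.    -1.   ] gap 0.02168976994012758 F [ 0.69  0.03 -0.67] q6 [-0.02  0.55  1.48  0.    1.12  0.18]
scale 5.0 t 7.45 pos [0.5533 0.1057 0.0842] jaw deg -11.36 tilt [ 0.002 -0.    -1.   ] gap 0.02126593888374562 F [ 0.94  0.48 -0.54] q6 [-0.02  0.55  1.48  0.    1.12  0.18]
```

View pics/b1.png

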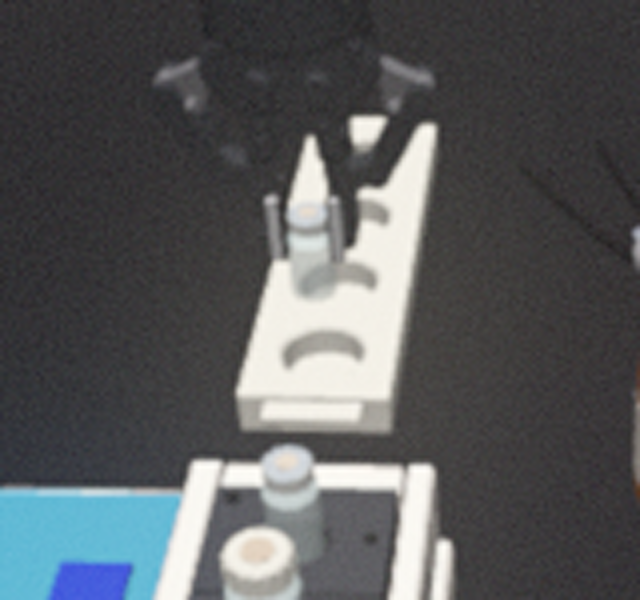

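View pics/b1t.png

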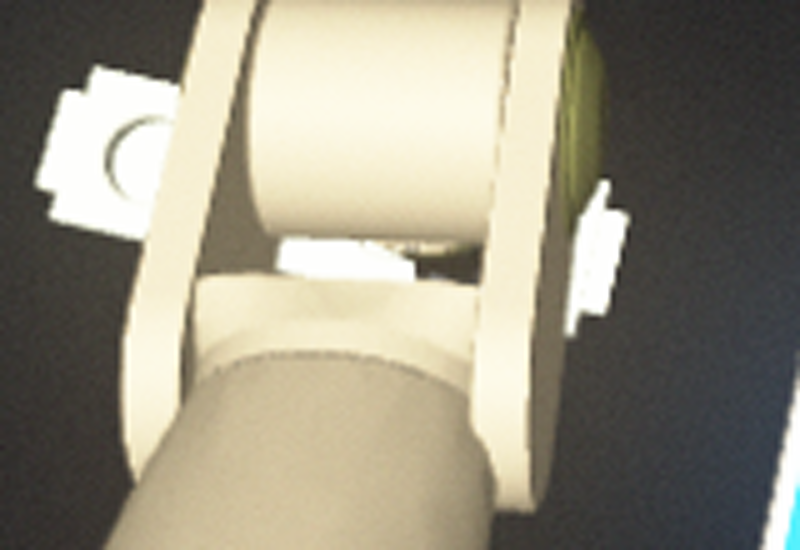

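Call:
carry_out(steps=[[-1,0,0,-2,0],[-1,0,0,-2,0],[-1,0,0,-1,0],[-1,0,0,-0.4,0],[-1,0,0,-0.2,0],[-1,0,0,0,0],[-1,0,0,0,0]])

```text
t: 8.32
position: [0.5533, 0.1055, 0.0277]
eef_rot: [0.547, 0.448, -0.547, 0.448]
force: [-0.2, -0.2, 0.0]
finger_gap: 0.0219
```

```bash
python3 look.py b2 side 150 120 310 270
```

```text
scale 4.0 t 8.375 pos [0.5532 0.1055 0.0277] jaw deg -11.37 tilt [ 0.001  0.    -1.   ] gap 0.021426921539339217 F [ 0.36 -0.21 -0.27] q6 [-0.02  0.63  1.53  0.    0.98  0.18]
```

View pics/b2.png

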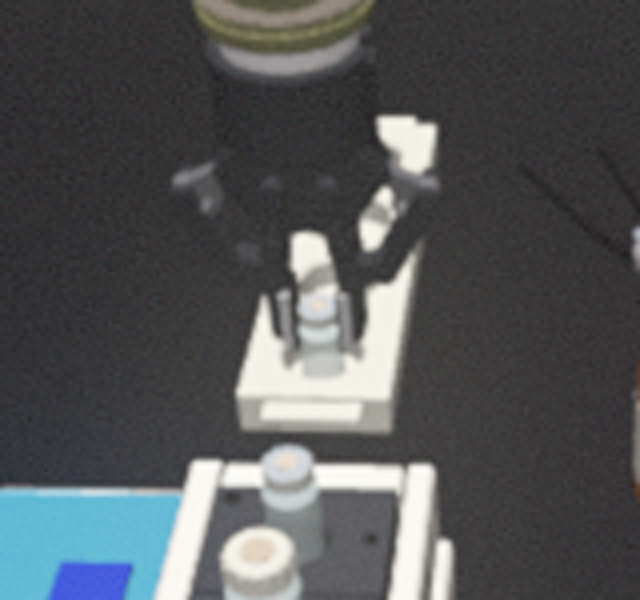

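Call:
carry_out(steps=[[-1,0,0,-0.1,0],[-1,0,0,0,0],[-1,0,0,0,0]])

```text
t: 8.75
position: [0.5531, 0.1055, 0.0263]
eef_rot: [0.547, 0.448, -0.547, 0.448]
force: [-0.2, -0.1, -0.0]
finger_gap: 0.0213
```

Call:
carry_out(steps=[[-1,0,0,-0.07,0],[-1,0,0,0,0],[-1,0,0,0,0]])

```text
t: 9.12
position: [0.5531, 0.1054, 0.0256]
eef_rot: [-0.547, -0.448, 0.547, -0.448]
force: [0.3, -0.5, -0.0]
finger_gap: 0.0213
```

Call:
carry_out(steps=[[-1,0,0,-0.07,0],[-1,0,0,0,0],[-1,0,0,0,0]])

```text
t: 9.5
position: [0.5531, 0.1055, 0.0254]
eef_rot: [0.547, 0.448, -0.547, 0.448]
force: [-1.3, -0.4, 5.3]
finger_gap: 0.0214
```

Call:
carry_out(steps=[[-1,0,0,-0.07,0],[-1,0,0,0,0],[-1,0,0,0,0]])

```text
t: 9.88
position: [0.5532, 0.1055, 0.0253]
eef_rot: [0.547, 0.448, -0.547, 0.448]
force: [-3.3, 0.2, 11.5]
finger_gap: 0.0216
```

Call:
carry_out(steps=[[-1,0,0,0.1,0],[-1,0,0,0,0],[-0.4,0,0,0,0],[-0.1,0,0,0,0],[0,0,0,0,0],[0,0,0,0,0],[0,0,0,1,0],[0,0,0,3,0],[0,0,0,4,0],[0,0,0,4,0]])

```text
t: 11.12
position: [0.553, 0.1055, 0.1472]
eef_rot: [0.547, 0.448, -0.547, 0.448]
force: [0.8, 0.7, 0.2]
finger_gap: 0.0427
```

```bash
python3 look.py b3 side 150 120 310 270
```

```text
scale 4.0 t 11.175 pos [0.5551 0.1055 0.1526] jaw deg -11.36 tilt [ 0.009 -0.    -1.   ] gap 0.042778419758571405 F [ 0.76 -0.13  4.98] q6 [-0.02  0.47  1.39  0.    1.27  0.18]
```

View pics/b3.png

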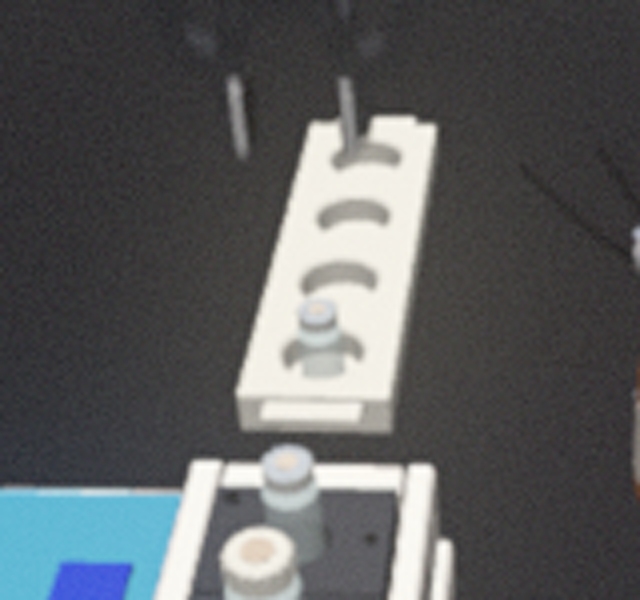

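Call:
carry_out(steps=[[0.1,0,0,2.7,0],[0.1,0,0,2.7,0],[0.1,-0.5,-4.1,0,0],[0.1,-0.7,-5.5,0,0],[0.1,-0.7,-5.5,0,0],[0.1,-0.7,-5.5,0,0],[0.1,-0.7,-5.5,0,0],[0.1,-0.5,-4,0,0],[0.1,-0.4,-2,0,0],[0.1,0,0,0,0]])

```text
t: 12.42
position: [0.5109, -0.2158, 0.1993]
eef_rot: [0.547, 0.448, -0.547, 0.448]
force: [0.1, 0.1, -0.1]
finger_gap: 0.0472
```

Call:
carry_out(steps=[[0.1,0,0,0,0],[0.1,0,0,-3,0],[0.1,0,0,-3,0],[0.1,0,0,0,0],[0.1,0,0,0,0]])

```text
t: 13.05
position: [0.5118, -0.2151, 0.1405]
eef_rot: [0.547, 0.448, -0.547, 0.449]
force: [-0.1, -0.4, 0.5]
finger_gap: 0.0472
```

```bash
python3 look.py c1 side 150 220 310 370
```

```text
scale 4.0 t 13.1 pos [ 0.5118 -0.2153  0.1407] jaw deg -11.32 tilt [ 0.002 -0.001 -1.   ] gap 0.046923981207162006 F [0.36 0.37 0.5 ] q6 [-0.61  0.47  1.43  0.    1.24 -0.41]
```

View pics/c1.png

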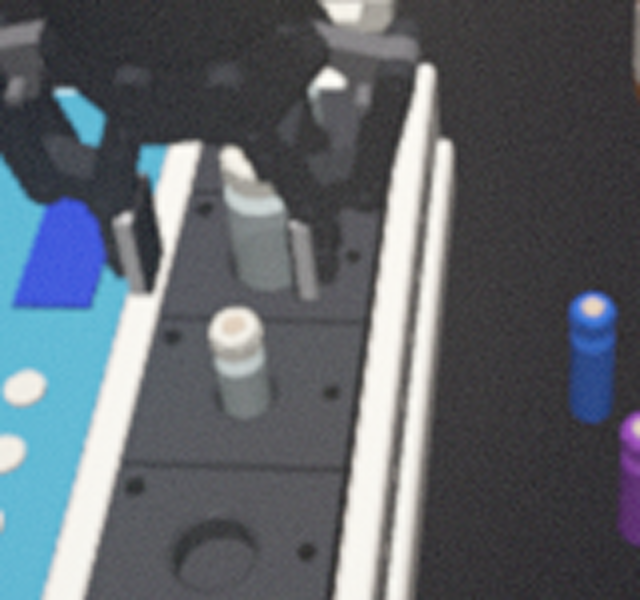

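Call:
carry_out(steps=[[0.1,-0.05,0,-2.5,0],[0.1,0,0,-1.8,0],[0.1,0,0,-0.6,0],[0.1,0,0,0,0],[-0.3,0,0,0,0],[-1,0,0,0,0],[-1,0,0,0,0],[-1,0,0,0,0],[-1,0,0,0,0],[-1,0,0,0,0]], newtons=25)

```text
t: 14.35
position: [0.5108, -0.2157, 0.091]
eef_rot: [0.547, 0.448, -0.547, 0.448]
force: [-1.2, -0.3, 6.5]
finger_gap: 0.0154
```

```bash
python3 look.py c2 side 150 220 310 370
```

```text
scale 4.0 t 14.4 pos [ 0.5108 -0.2157  0.091 ] jaw deg -11.37 tilt [ 0.001 -0.001 -1.   ] gap 0.015552836196652684 F [-1.08  0.72  6.25] q6 [-0.61  0.53  1.49 -0.    1.12 -0.41]
```

View pics/c2.png

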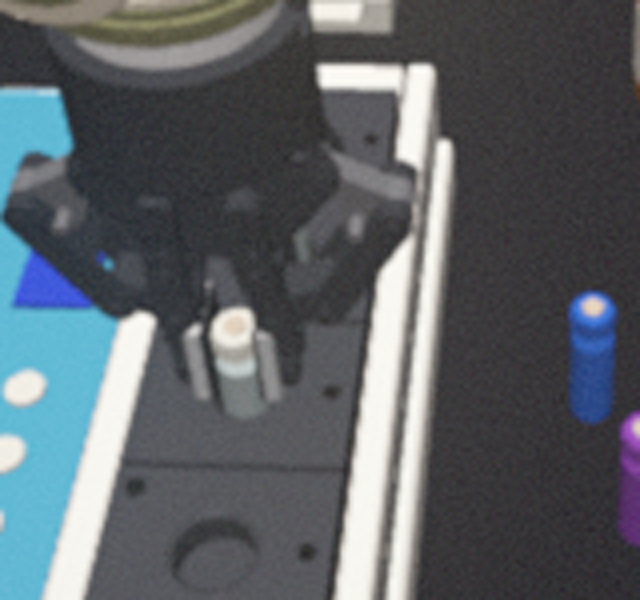

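Call:
carry_out(steps=[[-1,0,0,0.5,0],[-1,0,0,1,0],[-1,0,0,2,0],[-1,0,0,3,0],[-1,0,0,3,0],[-1,0,0,1.4,0],[-1,0.3,2.2,0,0],[-1,0.6,4,0,0],[-1,0.7,5,0,0],[-1,0.7,5,0,0]])

```text
t: 15.65
position: [0.533, -0.0508, 0.198]
eef_rot: [-0.547, -0.449, 0.547, -0.447]
force: [1.5, 0.8, -0.4]
finger_gap: 0.0156
```

Call:
carry_out(steps=[[-1,0.7,5,0,0],[-1,0.7,5,0,0],[-1,0.7,5,0,0],[-1,0.7,4,0,0],[-1,0.4,3,0,0],[-1,0,0,-2,0],[-1,0,0,-4,0],[-1,0,0,-4,0],[-1,0,0,-1,0],[-1,0,0,0,0]])

```text
t: 16.9
position: [0.5653, 0.167, 0.0891]
eef_rot: [-0.547, -0.448, 0.547, -0.448]
force: [-0.5, 0.3, 0.3]
finger_gap: 0.0157
```

```bash
python3 look.py c3 side 150 120 310 270
```

```text
scale 4.0 t 16.95 pos [0.5659 0.1669 0.0901] jaw deg -11.35 tilt [ 0.001  0.    -1.   ] gap 0.015631796346561987 F [ 0.16 -0.23  0.02] q6 [0.09 0.58 1.39 0.   1.17 0.28]
```

View pics/c3.png

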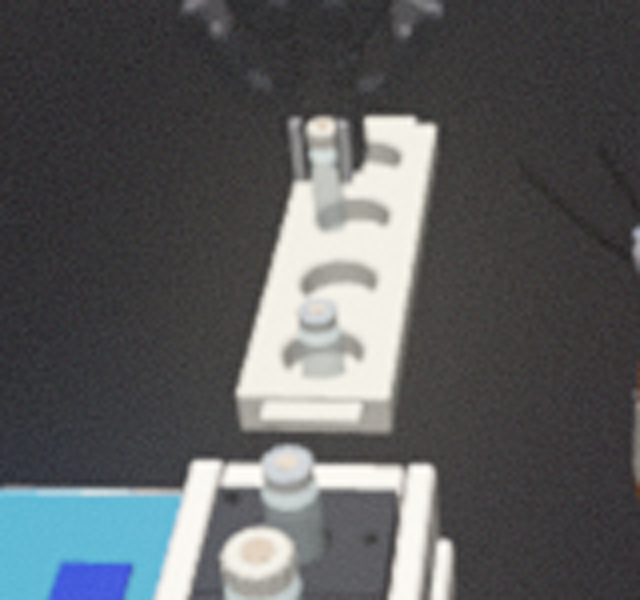

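Call:
carry_out(steps=[[-1,0,0,-2,0],[-1,0,0,-1.8,0],[-1,0,0,-1,0],[-1,0,0,-0.4,0],[-1,0,0,-0.15,0],[-1,0,0,0,0],[-1,0,0,0,0]])

```text
t: 17.82
position: [0.5658, 0.1665, 0.0361]
eef_rot: [0.547, 0.448, -0.547, 0.448]
force: [-0.1, -0.1, -0.5]
finger_gap: 0.0156
```

Call:
carry_out(steps=[[-1,0,0,-0.07,0],[-1,0,0,0,0],[-1,0,0,0,0]])

```text
t: 18.2
position: [0.5656, 0.1665, 0.0351]
eef_rot: [0.547, 0.448, -0.547, 0.448]
force: [0.3, -1.1, 0.1]
finger_gap: 0.0157
```

Call:
carry_out(steps=[[-1,0,0,-0.07,0],[-1,0,0,0,0],[-1,0,0,0,0]])

```text
t: 18.58
position: [0.5657, 0.1665, 0.035]
eef_rot: [0.547, 0.448, -0.547, 0.448]
force: [-1.4, -0.0, 5.5]
finger_gap: 0.0158
```

Call:
carry_out(steps=[[-1,0,0,0.03,0],[-1,0,0,0,0],[-0.5,0,0,0,0],[-0.2,0,0,0,0],[0,0,0,0,0],[0,0,0,0,0],[0,0,0,1,0],[0,0,0,3,0],[0,0,0,4,0],[0,0,0,4,0]])

```text
t: 19.82
position: [0.5655, 0.1665, 0.1566]
eef_rot: [0.547, 0.448, -0.547, 0.448]
force: [-0.6, 0.6, -0.2]
finger_gap: 0.0427
```

```bash
python3 look.py c4 side 150 120 310 270
```

```text
scale 4.0 t 19.875 pos [0.5675 0.1667 0.1623] jaw deg -11.36 tilt [ 0.01   0.001 -1.   ] gap 0.042762416606853836 F [0.42 0.26 5.6 ] q6 [ 0.09  0.5   1.3  -0.    1.33  0.28]
```

View pics/c4.png

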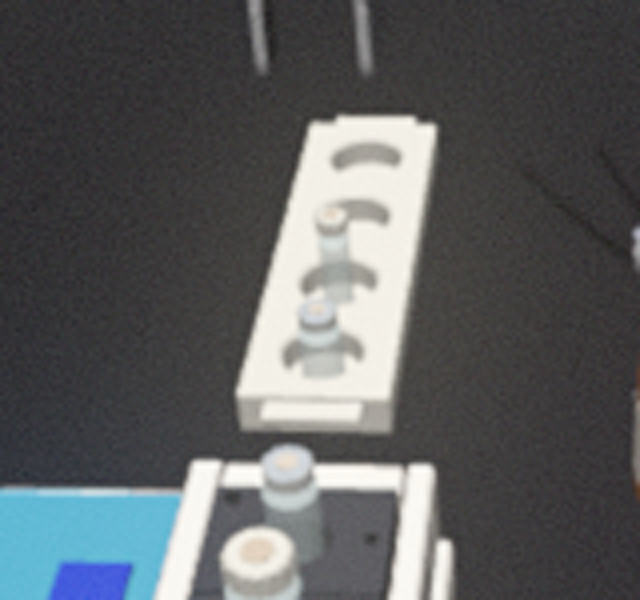

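Call:
carry_out(steps=[[0.2,0,0,2,0],[0.2,0,0,2.5,0],[0.2,-0.4,-3.1,0,0],[0.2,-0.6,-5.5,0,0],[0.2,-0.6,-5.5,0,0],[0.2,-0.6,-5.5,0,0],[0.2,-0.5,-4.5,0,0],[0.2,-0.35,-2,0,0],[0.2,0,0,-3,0],[0.2,0,0,-2,0]])

```text
t: 21.12
position: [0.5349, -0.094, 0.1489]
eef_rot: [0.547, 0.448, -0.547, 0.448]
force: [-0.5, 0.1, 0.2]
finger_gap: 0.0515
```

Call:
carry_out(steps=[[0.2,0,0,0,0],[0.2,0,0,0,0],[0.2,0,0,0,0]])

```text
t: 21.5
position: [0.5355, -0.0944, 0.1506]
eef_rot: [0.547, 0.448, -0.547, 0.449]
force: [-0.4, 0.5, -0.1]
finger_gap: 0.0512
```

```bash
python3 look.py d1 side 150 190 310 340
```

```text
scale 4.0 t 21.55 pos [ 0.5354 -0.0945  0.1505] jaw deg -11.35 tilt [ 0.001 -0.001 -1.   ] gap 0.05117350900746574 F [-0.26 -0.41 -1.36] q6 [-0.39  0.44  1.45  0.    1.25 -0.19]
```

View pics/d1.png

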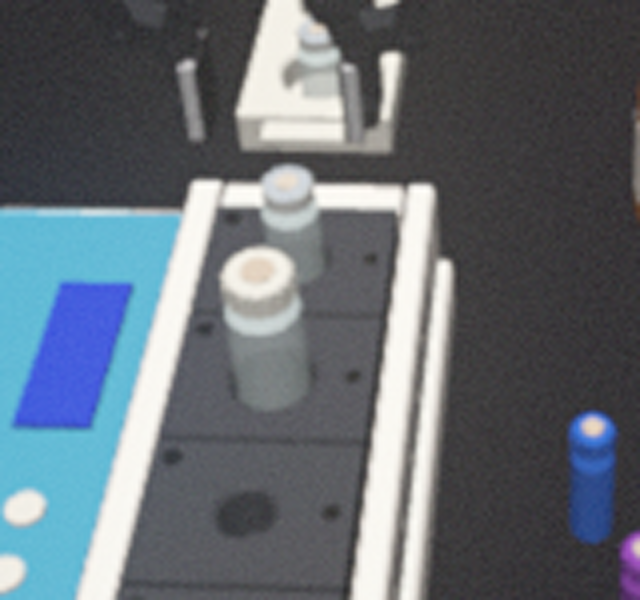

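Call:
carry_out(steps=[[0.2,-0.03,0,-2.5,0],[0.2,0,0,-2.3,0],[0.2,0,0,-0.85,0],[0.2,0,0,0,0],[-0.2,0,0,0,0],[-1,0,0,0,0],[-1,0,0,0,0],[-1,0,0,0,0],[-1,0,0,0,0],[-1,0,0,0,0]], newtons=25)

```text
t: 22.8
position: [0.5351, -0.0947, 0.094]
eef_rot: [0.547, 0.448, -0.547, 0.448]
force: [-1.4, 0.2, 6.4]
finger_gap: 0.0218
```

```bash
python3 look.py d2 side 150 190 310 340
```

```text
scale 4.0 t 22.85 pos [ 0.5352 -0.0947  0.094 ] jaw deg -11.37 tilt [ 0.002 -0.001 -1.   ] gap 0.02214701289245128 F [-2.3  -0.15  7.02] q6 [-0.39  0.51  1.52 -0.    1.11 -0.19]
```

View pics/d2.png

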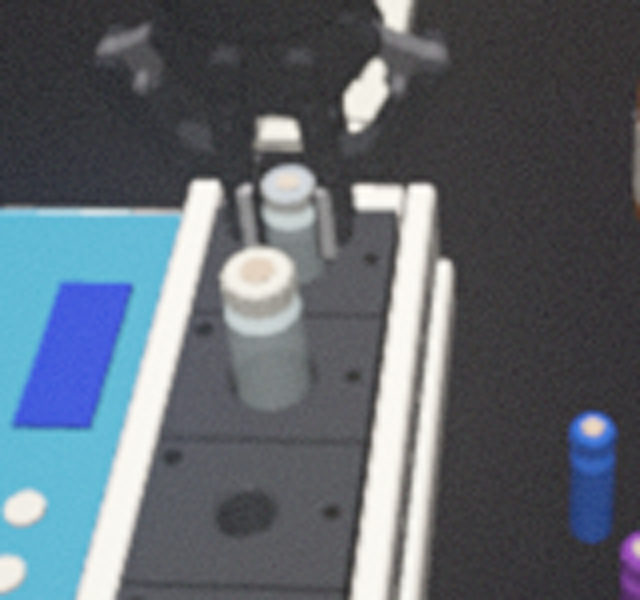

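Call:
carry_out(steps=[[-1,0,0,0.5,0],[-1,0,0,1,0],[-1,0,0,2,0],[-1,0,0,3,0],[-1,0,0,2.5,0],[-1,0,0,0.6,0],[-1,0.3,2.2,0,0],[-1,0.6,4,0,0],[-1,0.7,5,0,0],[-1,0.7,5,0,0]])

```text
t: 24.1
position: [0.5576, 0.0689, 0.1883]
eef_rot: [-0.547, -0.448, 0.548, -0.448]
force: [0.9, -0.8, 0.4]
finger_gap: 0.0218
```

Call:
carry_out(steps=[[-1,0.7,5,0,0],[-1,0.7,5,0,0],[-1,0.7,5,0,0],[-1,0.7,4,0,0],[-1,0.5,3,0,0],[-1,0,0,-2,0],[-1,0,0,-4,0],[-1,0,0,-3,0],[-1,0,0,0,0],[-1,0,0,0,0]])

```text
t: 25.35
position: [0.5913, 0.2876, 0.1002]
eef_rot: [0.548, 0.448, -0.547, 0.448]
force: [0.4, 0.4, 0.6]
finger_gap: 0.0217
```

```bash
python3 look.py d3 side 150 80 310 230
```

```text
scale 4.0 t 25.4 pos [0.5914 0.2876 0.1006] jaw deg -11.37 tilt [ 0.002  0.001 -1.   ] gap 0.021972127560723077 F [0.4  1.4  0.66] q6 [0.27 0.67 1.16 0.   1.3  0.47]
```

View pics/d3.png

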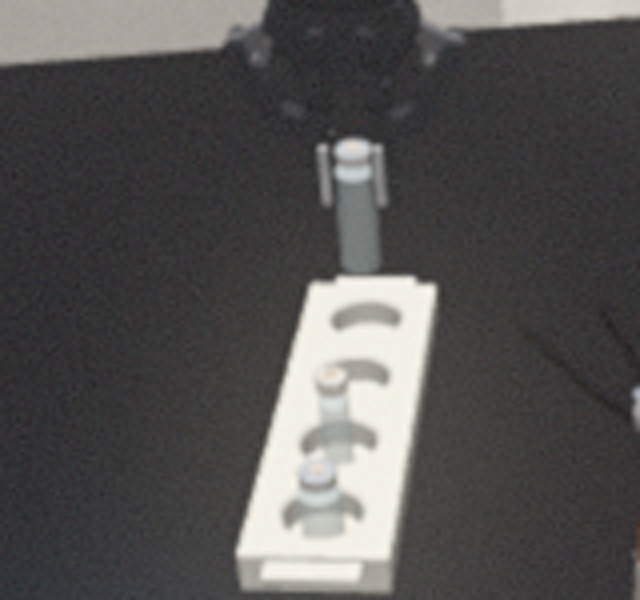

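Call:
carry_out(steps=[[-1,0,0,-2,0],[-1,0,0,-1.7,0],[-1,0,0,-1,0],[-1,0,0,-0.4,0],[-1,0,0,-0.1,0],[-1,0,0,0,0],[-1,0,0,0,0]])

```text
t: 26.28
position: [0.591, 0.2875, 0.0475]
eef_rot: [0.547, 0.448, -0.547, 0.448]
force: [0.5, 0.4, -0.6]
finger_gap: 0.022
```

Call:
carry_out(steps=[[-1,0,0,-0.07,0],[-1,0,0,0,0],[-1,0,0,0,0]])

```text
t: 26.65
position: [0.591, 0.2876, 0.047]
eef_rot: [0.547, 0.448, -0.547, 0.448]
force: [-0.7, -0.2, 5.6]
finger_gap: 0.022
```

Call:
carry_out(steps=[[-1,0,0,-0.07,0],[-1,0,0,0,0],[-1,0,0,0,0]])

```text
t: 27.02
position: [0.5911, 0.2877, 0.047]
eef_rot: [0.548, 0.448, -0.547, 0.448]
force: [-2.6, 0.5, 10.4]
finger_gap: 0.0218
```

Call:
carry_out(steps=[[-1,0,0,0.1,0],[-1,0,0,0,0],[-0.4,0,0,0,0],[-0.1,0,0,0,0],[0,0,0,0,0],[0,0,0,0,0],[0,0,0,1,0],[0,0,0,3,0],[0,0,0,4,0],[0,0,0,4,0]])

```text
t: 28.28
position: [0.5907, 0.2874, 0.1688]
eef_rot: [0.547, 0.448, -0.547, 0.448]
force: [-0.3, -0.5, 0.7]
finger_gap: 0.0426
```

```bash
python3 look.py d4 side 150 80 310 230
```

```text
scale 4.0 t 28.325 pos [0.5925 0.288  0.1749] jaw deg -11.36 tilt [ 0.01   0.003 -1.   ] gap 0.04269524223608906 F [ 0.82 -0.13  3.98] q6 [ 0.27  0.61  1.06 -0.    1.46  0.47]
```

View pics/d4.png

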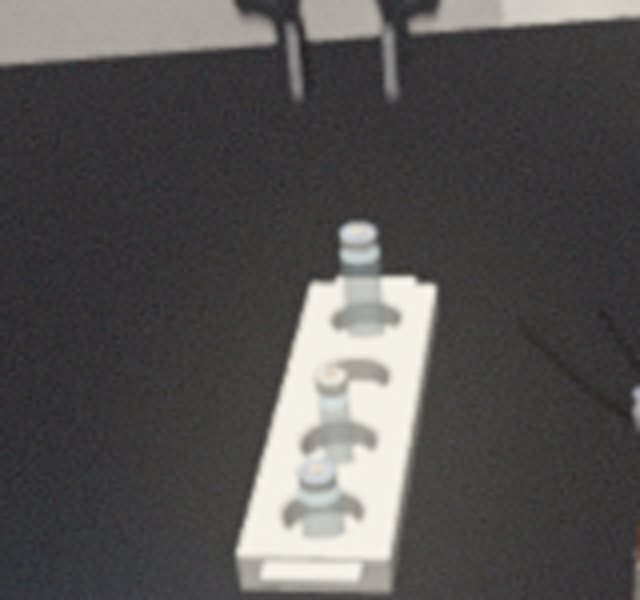

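Call:
carry_out(steps=[[0.3,0,0,2,0],[0.3,0,0,2,0],[0.3,-0.5,-3.3,0,0],[0.3,-0.9,-5.5,0,0],[0.3,-0.9,-5.5,0,0],[0.3,-0.9,-5.5,0,0],[0.3,-0.9,-5.5,0,0],[0.3,-0.9,-5.5,0,0],[0.3,-0.8,-5.5,0,0],[0.3,-0.6,-5,0,0]])

```text
t: 29.58
position: [0.5263, -0.1274, 0.2075]
eef_rot: [0.547, 0.448, -0.547, 0.448]
force: [0.0, -0.4, 0.2]
finger_gap: 0.0561
```

Call:
carry_out(steps=[[0.3,-0.4,-3,0,0],[0.3,0,0,0,0],[0.3,0,0,-2.5,0],[0.3,0,0,-2,0],[0.3,0,0,0,0],[0.3,0,0,0,0]])

```text
t: 30.32
position: [0.5233, -0.1551, 0.1628]
eef_rot: [0.547, 0.448, -0.547, 0.449]
force: [0.5, 0.7, 0.5]
finger_gap: 0.0556
```

```bash
python3 look.py e1 side 150 190 310 340
```

```text
scale 4.0 t 30.375 pos [ 0.5233 -0.1553  0.1629] jaw deg -11.34 tilt [ 0.002 -0.001 -1.   ] gap 0.05567014145632631 F [-0.22 -0.38  0.61] q6 [-0.51  0.43  1.42  0.    1.28 -0.31]
```

View pics/e1.png

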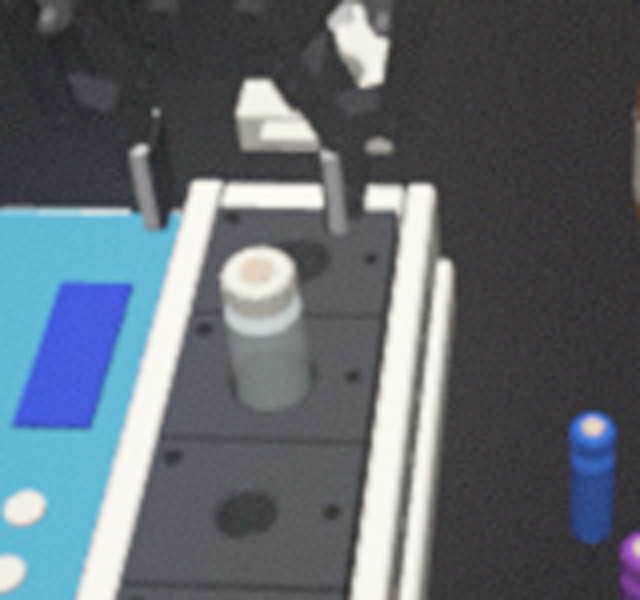

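Call:
carry_out(steps=[[0.3,0,0,-2.5,0],[0.3,0,0,-3,0],[0.3,0,0,-1.1,0],[0.3,0,0,0,0],[0,0,0,0,0],[-1,0,0,0,0],[-1,0,0,0,0],[-1,0,0,0,0],[-1,0,0,0,0],[-1,0,0,0,0]], newtons=30)

```text
t: 31.62
position: [0.5231, -0.1558, 0.0967]
eef_rot: [0.547, 0.447, -0.547, 0.449]
force: [-1.6, 0.1, 7.5]
finger_gap: 0.0271
```

```bash
python3 look.py e2 side 150 190 310 340
```

```text
scale 4.0 t 31.675 pos [ 0.5232 -0.1558  0.0968] jaw deg -11.37 tilt [ 0.002 -0.001 -1.   ] gap 0.02727935282157916 F [-0.8   0.61  6.12] q6 [-0.51  0.51  1.51 -0.    1.12 -0.31]
```

View pics/e2.png

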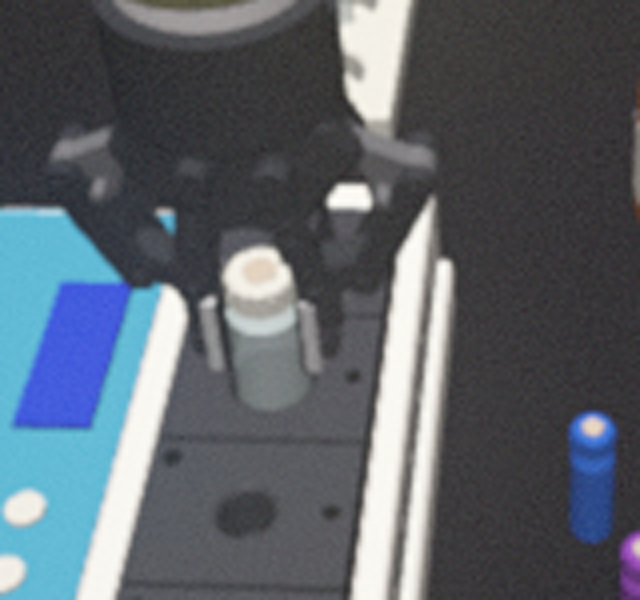

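Call:
carry_out(steps=[[-1,0,0,0.5,0],[-1,0,0,1,0],[-1,0,0,2,0],[-1,0,0,3,0],[-1,0,0,2.5,0],[-1,0,0,0.8,0],[-1,0.3,2.25,0,0],[-1,0.6,4,0,0],[-1,0.7,5,0,0],[-1,0.7,5,0,0]])

```text
t: 32.92
position: [0.5456, 0.0084, 0.1931]
eef_rot: [-0.547, -0.448, 0.547, -0.448]
force: [0.6, 0.7, -0.3]
finger_gap: 0.0268
```

Call:
carry_out(steps=[[-1,0.7,5,0,0],[-1,0.7,5,0,0],[-1,0.7,5,0,0],[-1,0.7,4,0,0],[-1,0.4,3,0,0],[-1,0,0,0,0],[-1,0,0,-2,0],[-1,0,0,-3,0],[-1,0,0,-3,0],[-1,0,0,0,0]])

```text
t: 34.17
position: [0.5766, 0.2257, 0.1116]
eef_rot: [-0.546, -0.449, 0.549, -0.447]
force: [-0.6, 0.1, -1.1]
finger_gap: 0.0272
```

```bash
python3 look.py e3 side 150 80 310 230
```

```text
scale 4.0 t 34.225 pos [0.5776 0.2261 0.1135] jaw deg -11.41 tilt [-0.002 -0.    -1.   ] gap 0.027046805291928554 F [-0.05 -0.21 -0.22] q6 [ 0.18  0.6   1.27 -0.    1.27  0.38]
```

View pics/e3.png

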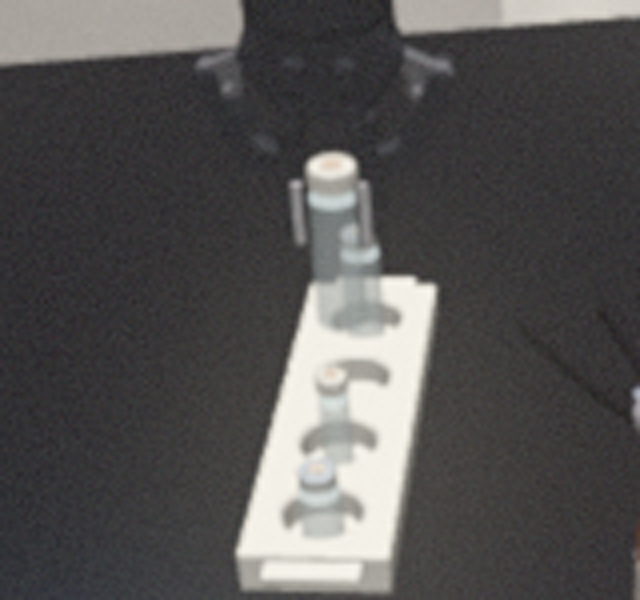

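Call:
carry_out(steps=[[-1,0,0,0,0],[-1,0,0,-1.5,0],[-1,0,0,-2,0],[-1,0,0,-1.3,0],[-1,0,0,-0.6,0],[-1,0,0,-0.3,0],[-1,0,0,0,0],[-1,0,0,0,0]])

```text
t: 35.22
position: [0.578, 0.227, 0.0572]
eef_rot: [0.547, 0.448, -0.547, 0.448]
force: [0.0, 0.1, -0.9]
finger_gap: 0.0268
```

```bash
python3 look.py e4 side 150 80 310 230
```

```text
scale 4.0 t 35.275 pos [0.578  0.227  0.0572] jaw deg -11.37 tilt [ 0.001  0.    -1.   ] gap 0.027326653576860906 F [-0.19  0.05 -1.15] q6 [ 0.18  0.67  1.33 -0.    1.15  0.38]
```

View pics/e4.png

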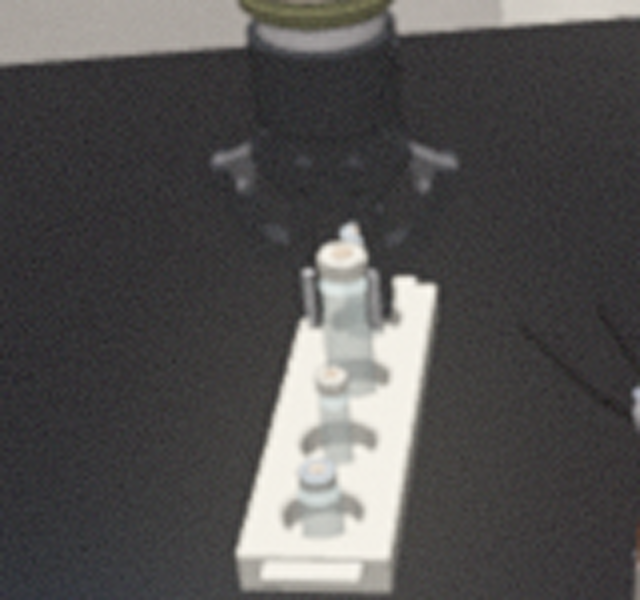

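Call:
carry_out(steps=[[-1,0,0,-0.1,0],[-1,0,0,-0.08,0],[-1,0,0,0,0],[-1,0,0,0,0]])

```text
t: 35.78
position: [0.5778, 0.227, 0.0549]
eef_rot: [-0.547, -0.448, 0.547, -0.448]
force: [-1.1, 0.3, -0.9]
finger_gap: 0.0271
```

Call:
carry_out(steps=[[-1,0,0,-0.07,0],[-1,0,0,0,0],[-1,0,0,0,0]])

```text
t: 36.15
position: [0.5778, 0.227, 0.0548]
eef_rot: [0.547, 0.448, -0.547, 0.448]
force: [-2.4, 0.2, 6.3]
finger_gap: 0.0271
```

Contact with the floor at the predicted height; release and withdraw.

Call:
carry_out(steps=[[-1,0,0,0.04,0],[-1,0,0,0,0],[-0.3,0,0,0,0],[0,0,0,0,0],[0,0,0,0,0],[0,0,0,0,0],[0,0,0,1,0],[0,0,0,3,0],[0,0,0,4,0],[0,0,0,4,0]])

```text
t: 37.4
position: [0.5777, 0.2269, 0.1766]
eef_rot: [0.547, 0.448, -0.547, 0.448]
force: [0.2, 0.2, -0.8]
finger_gap: 0.0428
```

Call:
carry_out(steps=[[0,0,0,1,0],[0,-2,-2,0,0],[0,-4,-4,0,0],[0,-4,-5,0,0],[0,-4,-5,0,0],[0,-4,-5,0,0],[0,-4,-5,0,0],[0,-2,-3,0,0],[0,0,0,0,0],[0,0,0,0,0]])

```text
t: 38.65
position: [0.3418, -0.0579, 0.1845]
eef_rot: [0.547, 0.448, -0.547, 0.448]
force: [-0.3, 0.9, -0.6]
finger_gap: 0.0427
```

```bash
python3 look.py f1 side 0 0 560 420; python3 look.py f1t top 0 0 560 420; python3 - <<'E'
from h import *
d=dict(np.load("f1t.npz")); s=dict(np.load("f1.npz"))
cv2.imwrite("pics/f_t.png",cv2.resize(d["img"][195:265,120:255,::-1],None,fx=5.9,fy=5.9,interpolation=cv2.INTER_CUBIC)[:600,:800])
cv2.imwrite("pics/f_s.png",cv2.resize(s["img"][125:235,200:275,::-1],None,fx=5.4,fy=5.4,interpolation=cv2.INTER_CUBIC))
X=dep(d)
for n,p,h in (("20",(.5911,.2877),.080),("40",(.5778,.227),.099),("8",(.5657,.1665),.065),("10",(.5531,.1055),.050)):
    u,v=np.rint(proj(d,[*p,h])).astype(int)
    m=abs(X[...,2]-h)<.006; k=np.zeros_like(m); k[v-14:v+15,u-14:u+15]=1; m&=k
    ys,xs=np.where(m); print(n,len(xs),"cap top centre",ray(d,xs.mean(),ys.mean(),h).round(4),"released at",p,"z med",np.median(X[ys,xs,2]).round(4),"exp",h)
E
```

```text
scale 1.4285714285714286 t 38.7 pos [ 0.3419 -0.0577  0.1845] jaw deg -11.32 tilt [-0.  0. -1.] gap 0.04259786985198478 F [ 0.4  -0.37  0.12] q6 [-0.51  0.07  1.87  0.    1.2  -0.32]
scale 1.4285714285714286 t 38.75 pos [ 0.342  -0.0576  0.1845] jaw deg -11.29 tilt [-0.  0. -1.] gap 0.04260901275352179 F [ 0.3  -0.01  0.91] q6 [-0.51  0.07  1.87  0.    1.2  -0.32]
20 66 cap top centre [0.5909 0.2864 0.08  ] released at (0.5911, 0.2877) z med 0.0804 exp 0.08
40 104 cap top centre [0.5773 0.2264 0.099 ] released at (0.5778, 0.227) z med 0.0993 exp 0.099
8 43 cap top centre [0.5655 0.1653 0.065 ] released at (0.5657, 0.1665) z med 0.065 exp 0.065
10 60 cap top centre [0.5526 0.1041 0.05  ] released at (0.5531, 0.1055) z med 0.0505 exp 0.05
```

View pics/f1.png

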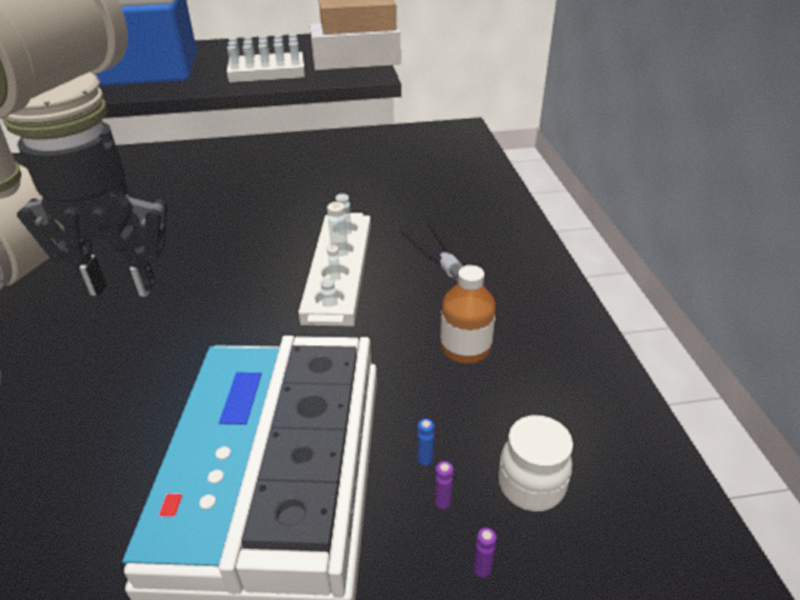

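View pics/f_s.png

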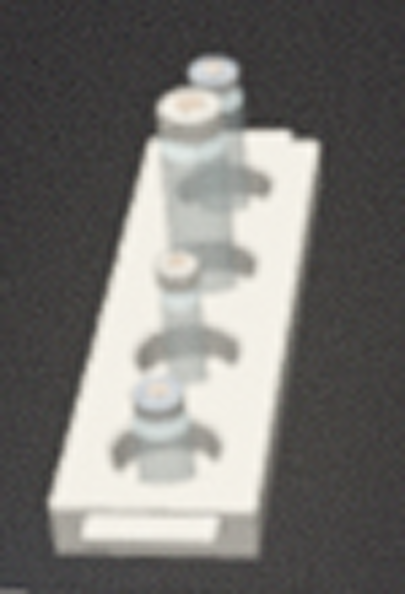

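View pics/f1t.png

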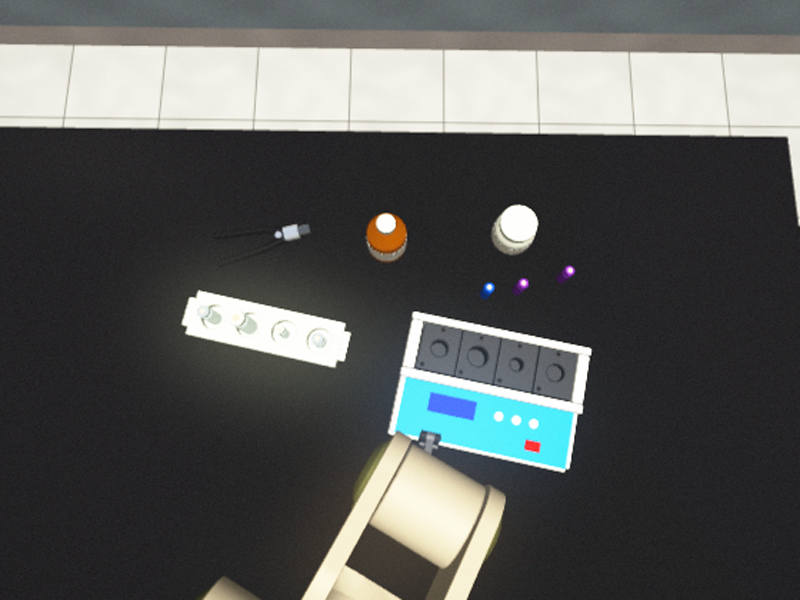

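```bash
python3 -c "
from cell import finish_job
print(finish_job())"
```

```text
the job is handed in; nothing more can be done
None
```

All four vials are in the cooling rack, one to a pocket, in the same left-to-right order they had in the heater: 20 ml, 40 ml, 8 ml, 10 ml. I handed the job in at about 39 s.

- **Handling:** I gripped the vials at 25–30 N. Each was lowered in steps of 1 mm or less until it touched the pocket floor, at about 5–12 N, before I released it.
- **Position:** In the final pictures all four stand upright. Their cap tops measured 80, 99, 65 and 50 mm above the table, as they should be when standing on the pocket floors. Their positions were within about 1.5 mm of where I released them, well inside the pockets.
- **Everything else:** The heater wells are empty. The bottle, crimper, jar and the blue and purple look-alikes were not touched and look unmoved. The gripper finished clear of everything.
- **Disagreements:** The finger opening read about 1–1.5 mm less than each vial's width while holding it. I put this down to pad give, and no vial slipped. No check failed.

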